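# Pin a spray stencil down crosswise

## Task

The spray stencil on the cork board is lined up and its four drawing pins are started but still stand proud. With the fingertips press the pins gently and fully home, one after the other and crosswise so that the sheet is held flat and square: first red, then blue in the opposite corner, then yellow, and last green. Only press: do not pull a pin up or lift anything, and leave the tape roll and weight on the stencil and everything else on the table where they are.

Things in the scene. Friction and masses are not known exactly. Their poses are not given: they have to be found in the camera images.
- board: cork pinboard 240 (its x) x 320 (its y) x 15 mm thick, fixed, carrying black card and a grey cut stencil sheet 180 x 260 x 2, upper face 17.5 above the table. Origin: centre of the underside. The pins stand in the sheet's corners, 72 from the centre along x, 112 along y; red and blue lie on one diagonal, yellow and green on the other, but which corner is which changes
- pin_red_head (a point): centre of the top of the red drawing pin's head, a red plastic disc of diameter 20 and 6 thick on a steel needle; it sinks with the pin. Fully home, the head lies on the stencil and its top is 23.5 above the table; at the start it is 28.5 to 31.5 above the table
- pin_red (a joint): how far the red pin has been pushed in from 8 mm proud (m): 0 = 8 mm gap under the head, 0.008 = fully home; it starts at 0 to 0.003. Pushing takes about 4 N (a little more when fast), it stays where it is left; home, it stops, and the cork below yields about 0.1 mm per N and springs back. It can be drawn up, to -0.006
- eyelet_red: brass eyelet, diameter 15, in the stencil's corner under the red pin, which it carries; fixed; origin at its centre on the stencil's upper face, 17.5 above the table
- pin_blue_head (a point): centre of the top of the blue drawing pin's head, a blue plastic disc of diameter 20 and 6 thick on a steel needle; it sinks with the pin. Fully home, the head lies on the stencil and its top is 23.5 above the table; at the start it is 28.5 to 31.5 above the table
- pin_blue (a joint): how far the blue pin has been pushed in from 8 mm proud (m): 0 = 8 mm gap under the head, 0.008 = fully home; it starts at 0 to 0.003. Pushing takes about 4 N (a little more when fast), it stays where it is left; home, it stops, and the cork below yields about 0.1 mm per N and springs back. It can be drawn up, to -0.006
- eyelet_blue: brass eyelet, diameter 15, in the stencil's corner under the blue pin, which it carries; fixed; origin at its centre on the stencil's upper face, 17.5 above the table
- pin_yellow_head (a point): centre of the top of the yellow drawing pin's head, a yellow plastic disc of diameter 20 and 6 thick on a steel needle; it sinks with the pin. Fully home, the head lies on the stencil and its top is 23.5 above the table; at the start it is 28.5 to 31.5 above the table
- pin_yellow (a joint): how far the yellow pin has been pushed in from 8 mm proud (m): 0 = 8 mm gap under the head, 0.008 = fully home; it starts at 0 to 0.003. Pushing takes about 4 N (a little more when fast), it stays where it is left; home, it stops, and the cork below yields about 0.1 mm per N and springs back. It can be drawn up, to -0.006
- eyelet_yellow: brass eyelet, diameter 15, in the stencil's corner under the yellow pin, which it carries; fixed; origin at its centre on the stencil's upper face, 17.5 above the table
- pin_green_head (a point): centre of the top of the green drawing pin's head, a green plastic disc of diameter 20 and 6 thick on a steel needle; it sinks with the pin. Fully home, the head lies on the stencil and its top is 23.5 above the table; at the start it is 28.5 to 31.5 above the table
- pin_green (a joint): how far the green pin has been pushed in from 8 mm proud (m): 0 = 8 mm gap under the head, 0.008 = fully home; it starts at 0 to 0.003. Pushing takes about 4 N (a little more when fast), it stays where it is left; home, it stops, and the cork below yields about 0.1 mm per N and springs back. It can be drawn up, to -0.006
- eyelet_green: brass eyelet, diameter 15, in the stencil's corner under the green pin, which it carries; fixed; origin at its centre on the stencil's upper face, 17.5 above the table
- tape_roll: roll of beige masking tape lying flat on the stencil, outer diameter 84, bore 68, 24 high; origin at the centre of its underside (sizes in mm; bystander)
- weight: small round steel weight standing on the stencil, diameter 40, 32 high with its dark knob; origin at the centre of its underside (sizes in mm; bystander)
- can_pink: gold spray can with a pink ring, diameter 65, 190 high, upright and loose; origin at the centre of its base (sizes in mm; bystander)
- can_mint: gold spray can with a mint-green ring, same size; origin at the centre of its base (sizes in mm; bystander)
- can_orange: gold spray can with an orange ring, same size; origin at the centre of its base (sizes in mm; bystander)
- solvent_tin: round steel solvent tin with paper label and red cap, diameter 100, 172 high, loose; origin at the centre of its base (sizes in mm; bystander)
- marker_mug: white mug holding marker pens, diameter 80 plus handle, 140 high over the pens, loose; origin at the centre of its base (sizes in mm; bystander)
- sponge: yellow sponge block 110 x 70 x 34, loose; origin at the centre of its underside (sizes in mm; bystander)

How it is judged:
On the way, in this order (a step that is already met when the one before it is completed fails the run):
1. the red pin is pressed home first (value of joint pin_red above 0.0065 m), for 0.1 s.
2. the blue pin is pressed home next (value of joint pin_blue above 0.0065 m), for 0.1 s.
3. the yellow pin is pressed home next (value of joint pin_yellow above 0.0065 m), for 0.1 s.
4. the green pin is pressed home next (value of joint pin_green above 0.0065 m), for 0.1 s.
At the end, for the whole second after the job is handed in: all four pins are home (each joint above 6.5 mm of its 8 mm, so that no gap over 1.5 mm is left under the head), and every bystander is within 20 mm of where it started (value of joint each of pin_red, pin_blue, pin_yellow, pin_green above 0.0065 m and distance of each of tape_roll, weight, can_pink, can_mint, can_orange, solvent_tin, marker_mug, sponge from where it was at the start of the episode below 0.02 m); the robot touches nothing.
It fails at once if a pin is pressed with more than 30 N (contact force between the fingers and eyelet_red above 30 N or contact force between the fingers and eyelet_blue above 30 N or contact force between the fingers and eyelet_yellow above 30 N or contact force between the fingers and eyelet_green above 30 N).
It fails at once if a pin is pulled up (more than 2 mm above the highest start) (value of joint any of pin_red, pin_blue, pin_yellow, pin_green below -0.002 m).
It fails at once if a bystander is moved or lifted by more than 20 mm (distance of any of tape_roll, weight, can_pink, can_mint, can_orange, solvent_tin, marker_mug, sponge from where it was at the start of the episode above 0.02 m).
It also fails if it takes over 56 s, if anything falls off the work surface, if the arm or the gripper's body presses on something with over 40 N, if the wrist force passes 120 N, or if a joint passes its speed limit or range.

## Robot

A 7-joint arm with a two-finger parallel gripper is mounted at the origin on the work surface. World frame = base frame: x ahead of the robot, y to its left, z up, the work surface at z = 0. Lengths are in m, angles in rad, forces in N, time in s.
With the tool pointing down it reaches from about 0.425 to 0.925 m from the base axis. Payload 6.8 kg.
Tool frame: the origin (TCP) lies on the centre line of the jaws, within the pads' length; the fingertips stand 14 mm ahead of it and the grasp point (between the pads) lies 5 mm behind it (arm.tip_extent is the distance from the TCP to the fingertips, in m); z points along the fingers, y is the line along which they close (so a half turn about z gives the same grasp; the last joint's range is limited). The gripper opens to 85 mm and grips with 20 to 120 N. Pads are 22 mm wide; open, the fingers measure 114 mm over their backs; the gripper's body (76 mm by 85 mm) begins 54 mm behind the grasp point. The pads swing forward as they close: fully open they stand 13 mm farther back than shut.
Start: joints at [1.147, 0.477, 0.022, 1.555, -0.011, 1.109, -0.083], TCP at [0.21, -0.642, 0.245] pointing down, gripper open.
Joint ranges: [-2.96, 2.96], [-0.34, 2.1], [-1.41, 1.46], [0.24, 2.44], [-1.37, 4.51], [0.17, 1.92], [-2.96, 2.96]. Speed limits (rad/s): [2.39, 2.39, 3.14, 3.14, 3.14, 3.14, 3.14].

## Interface

Orientations are given as [roll, pitch, yaw] about the fixed x, y, z axes, in that order (R = Rz(yaw) Ry(pitch) Rx(roll)).
In Python, from cell import telemetry, viewer, order, arm gives the robot as it stands.
- The arm moves only by the shell command python3 -m crank 'ROWS'. ROWS is JSON, a list that holds one entry, the list of rows, each a list of 7 numbers: the shift along the world's x, y, z in cm, then the turn, a rotation vector about the world's x, y, z in units of 5 degrees (1.0 is 5 degrees), then the opening, from 0 (shut) to 1 (fully open). A call has 1 to 8 rows; each row shifts and turns the commanded pose from where the row before left it; what a row does not reach is not made up. A row lasts 1/12 s, in which the tool goes at most 41.7 mm and 7.16 degrees, less where a joint would pass 70% of its speed; a pose out of reach is approached as far as the arm can. A call with a gripper value outside its range is refused whole. The fingers move at their own pace and stop on an object; the grip force is fixed at half the most. Time passes only in rows, so rows that do not move let the fingers close. It gives the time, the measured TCP pose, the force, the opening and the grip force at its end, in the units of the state.
- telemetry.state(): the state, without advancing time (a new reading comes with each control period).
- viewer.capture(name): name is "side" or "top" or "wrist"; returns the picture (420x560x3 uint8, blue, green, red); there is no depth.
- viewer.get_calibration(name): a dict with "fx", "fy", "cx", "cy" (pixels), "k1" (the pictures are not rectified: a ray, as slopes to the right and down, at radius r is drawn at 1 + k1 r^2 times it, then the intrinsics apply), "R" (3x3) and "t" (3): a world point X has camera coordinates R X + t. Camera axes: x right, y down, z forward; pixel columns grow to the right and rows downward; lengths in m; the calibration is good to about 2 mm. A picture is of the moment at which its call begins: read the wrist's pose just before it. get_calibration takes no time and is no camera call; for the wrist camera it gives the pose at the moment of the call.
- order.finish_job(): hands the job in; it is judged then, once.
The state is a dict: "clock": time; "q": joint angles; "joint_velocities": joint speeds; "joint_torque": joint torques, N m; "eef_pos": TCP position; "tool_rot": TCP orientation; "force": force on the tool from outside, world axes, zero at the start; "ft_torque": the same for the moment, N m; "finger_gap": finger opening in m; "gripper_force": force on a finger pad.
Only numpy, scipy, OpenCV 4.12 (cv2) and the standard library are available. Lean on these libraries where they do the work, as an engineer would, in place of code of your own. Each camera call takes 0.05 s, during which the arm holds its last target. There are 200 camera calls.

## Working session

There is one attempt and no reset: what is moved stays moved. The work goes in short steps, Python scripts to look and compute and a shell command to move; the robot and the scene stay as the last step left them, time stands still between calls to the robot, and variables do not carry over. Pictures are saved under pics/ and viewed, at most 10 in all, crops included, and the job is handed in when it is done.

```bash
mkdir -p pics
python3 - <<'E'
from cell import telemetry, viewer, order, arm
import cv2
print(telemetry.state(), arm.tip_extent)
for n in("top","side"):
    cv2.imwrite(f"pics/{n}0.png",viewer.capture(n))
    print(viewer.get_calibration(n))
E
```

```text
{'clock': 0.0, 'q': array([ 1.14688744,  0.47779231,  0.02232963,  1.55644071, -0.01147161,
        1.10926967, -0.08311521]), 'joint_velocities': array([-9.39740119e-06, -3.68934476e-04, -3.15766170e-04, -4.10563549e-04,
       -1.48825002e-03,  7.15148433e-04,  4.05371186e-04]), 'joint_torque': array([ 1.73979224e-04, -5.96462703e+01,  1.60772167e+00, -2.81199324e+01,
        1.24388631e-02,  9.29618545e-03, -5.58718170e-06]), 'eef_pos': array([ 0.20946107, -0.64109802,  0.24433525]), 'tool_rot': array([-3.13981729e+00,  1.52632017e-04,  3.15837167e-01]), 'force': array([-0.36656448,  0.52730029, -0.36294768]), 'ft_torque': array([-0.0040522 ,  0.04765172, -0.03785556]), 'gripper_force': 0.0, 'finger_gap': 0.08471330107422269} 0.014
{'fx': 546.7111064660862, 'fy': 546.7111064660862, 'cx': 285.02204867522494, 'cy': 206.8766462118729, 'k1': -0.20619546314566276, 'R': array([[-4.63342519e-02, -9.98925618e-01, -8.64535765e-04],
       [-9.74734992e-01,  4.54014706e-02, -2.18701628e-01],
       [ 2.18505910e-01, -9.29068306e-03, -9.75791397e-01]]), 't': array([0.02843404, 0.56327082, 1.46013059])}
{'fx': 445.1420454504535, 'fy': 445.1420454504535, 'cx': 270.3170236495209, 'cy': 210.16846547473003, 'k1': -0.11932450728709004, 'R': array([[-0.87395291, -0.48600886,  0.00130732],
       [-0.35140788,  0.63004741, -0.69249748],
       [ 0.33573623, -0.60566958, -0.72141911]]), 't': array([0.49663863, 0.22363278, 0.99751274])}
```

View pics/top0.png

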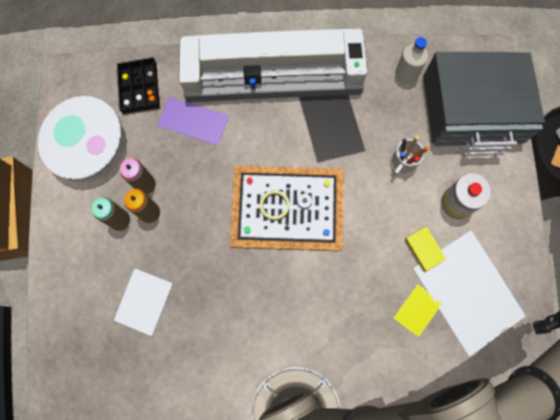

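View pics/side0.png

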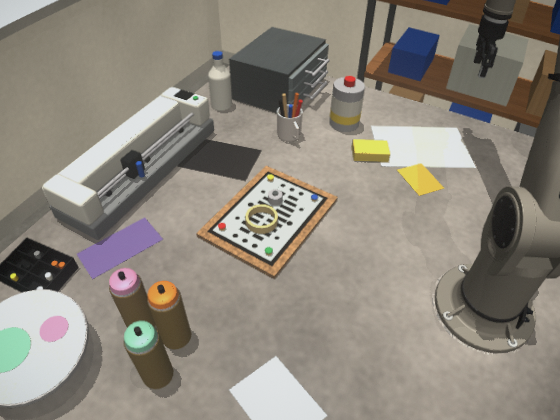

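The top view shows red at (250,181), yellow (327,184), blue (326,233) and green (247,230). The tape roll and weight lie well inside the pins. Next I refine these by colour and fit the board in both views.

```bash
cat > h.py <<'E'
import numpy as np, cv2
from scipy.optimize import least_squares
def proj(c,X):
    K=np.array([[c['fx'],0,c['cx']],[0,c['fy'],c['cy']],[0,0,1]])
    P=np.atleast_2d(X)@c['R'].T+c['t']; s=P[:,:2]/P[:,2:]
    s=s*(1+c['k1']*(s**2).sum(1,keepdims=True))
    return s*[c['fx'],c['fy']]+[c['cx'],c['cy']]
HUE=dict(red=0,blue=110,yellow=28,green=65)
def blob(img,col,uv,r):
    u,v=map(int,uv); w=img[v-r:v+r+1,u-r:u+r+1]
    h=cv2.cvtColor(w,cv2.COLOR_BGR2HSV).astype(int)
    d=np.abs((h[...,0]-HUE[col]+90)%180-90)
    m=((d<14)&(h[...,1]>110)&(h[...,2]>60)).astype(np.uint8)
    n,l,s,ce=cv2.connectedComponentsWithStats(m)
    if n<2:return None,0
    k=1+s[1:,4].argmax(); wt=(l==k)*h[...,1]
    y,x=np.mgrid[:w.shape[0],:w.shape[1]]
    return np.array([u-r+(x*wt).sum()/wt.sum(), v-r+(y*wt).sum()/wt.sum()]),s[k,4]
E
python3 - <<'E'
from h import *
from cell import viewer
G={'top':dict(red=(250,181),yellow=(327,184),blue=(326,233),green=(247,230)),
'side':dict(red=(222,227),yellow=(270,179),blue=(314,198),green=(268,251))}
loc=dict(red=(72,112),yellow=(72,-112),blue=(-72,-112),green=(-72,112))
obs=[]
for n in G:
    im=cv2.imread(f'pics/{n}0.png');c=viewer.get_calibration(n)
    for k in G[n]:
        p,a=blob(im,k,G[n][k],7);print(n,k,p,a);obs.append((n,c,k,p))
def pts(x):
    C,S=np.cos(x[2]),np.sin(x[2])
    return {k:np.array([x[0]+(C*a-S*b)/1e3,x[1]+(S*a+C*b)/1e3,.028]) for k,(a,b) in loc.items()}
for sel in(('top',),('side',),('top','side')):
    f=lambda x:np.concatenate([(proj(c,pts(x)[k])[0]-p) for n,c,k,p in obs if n in sel])
    r=least_squares(f,[.6,0,0]);print(sel,r.x,np.degrees(r.x[2]),r.fun.round(1))
    print({k:v.round(4) for k,v in pts(r.x).items()})
E
```

```text
top red [249.13447065 180.32589062] 24
top yellow [326.77452381 182.77642857] 25
top blue [325.92359249 232.09276139] 24
top green [246.7199644  229.49540196] 22
side red [221.38962827 225.5658559 ] 39
side yellow [271.35603247 175.78208832] 53
side blue [313.93786906 196.41232349] 26
side green [268.11476226 249.95170525] 30
('top',) [ 0.57418192 -0.00421059 -0.07953195] -4.556845162738151 [-0.  0.  0.  0.  0. -0. -0. -0.]
{'red': array([0.6549, 0.1017, 0.028 ]), 'yellow': array([ 0.6371, -0.1216,  0.028 ]), 'blue': array([ 0.4935, -0.1101,  0.028 ]), 'green': array([0.5113, 0.1132, 0.028 ])}
('side',) [ 0.5731092  -0.00398399 -0.08778919] -5.029949901768216 [ 0.1 -0.5 -0.7  0.7  0.6  0.  -0.  -0.1]
{'red': array([0.6547, 0.1013, 0.028 ]), 'yellow': array([ 0.635 , -0.1219,  0.028 ]), 'blue': array([ 0.4916, -0.1092,  0.028 ]), 'green': array([0.5112, 0.1139, 0.028 ])}
('top', 'side') [ 0.57366245 -0.00417901 -0.08348652] -4.783425504763571 [ 0.1  0.   0.1  0.4 -0.1  0.3 -0.1  0.   0.1 -0.5 -1.   0.6  0.3 -0.2
  0.  -0.2]
{'red': array([0.6548, 0.1014, 0.028 ]), 'yellow': array([ 0.6361, -0.1218,  0.028 ]), 'blue': array([ 0.4926, -0.1098,  0.028 ]), 'green': array([0.5113, 0.1134, 0.028 ])}
```

```bash
python3 -m crank '[[[0.5,1,0,0,0,0,0],[1.8,3,0,0,0,0,0],[1.8,3,0,0,0,0,0],[1.8,3,0,0,0,0,0],[1.8,3,0,0,0,0,0],[1.8,3,0,0,0,0,0],[1.8,3,0,0,0,0,0],[1.8,3,0,0,0,0,0]]]'; python3 -m crank '[[[1.8,3,0,0,0,0,0],[1.8,3,0,0,0,0,0],[1.8,3,0,0,0,0,0],[1.8,3,0,0,0,0,0],[1.8,3,0,0,0,0,0],[1.8,3,0,0,0,0,0],[1.8,3,0,0,0,0,0],[1.8,3,0,0,0,0,0]]]'; python3 -m crank '[[[1.8,3,0,0,0,0,0],[1.8,3,0,0,0,0,0],[1.8,3,0,0,0,0,0],[1.8,3,0,0,0,0,0],[1.8,3,0,0,0,0,0],[1.8,3,0,0,0,0,0],[1.8,3,0,0,0,0,0],[1.8,3,0,0,0,0,0]]]'
```

```text
clock: 0.77
eef_pos: [0.3413, -0.4191, 0.2452]
tool_rot: [-3.141, 0.0, 0.316]
force: [0.9, 0.2, -0.3]
finger_gap: -0.0002
gripper_force: 0.0
clock: 1.43
eef_pos: [0.4847, -0.1792, 0.2453]
tool_rot: [3.142, 0.0, 0.316]
force: [-0.3, -0.6, -0.1]
finger_gap: 0.0004
gripper_force: 0.0
clock: 2.1
eef_pos: [0.6285, 0.0606, 0.2451]
tool_rot: [3.142, 0.001, 0.316]
force: [0.4, -0.5, -0.2]
finger_gap: -0.0003
gripper_force: 0.0
```

```bash
python3 -m crank '[[[1.3,2,-1,0,0,0,0],[1.3,2.1,-3,0,0,0,0],[0,0,-4,0,0,0,0],[0,0,-4,0,0,0,0],[0,0,-3,0,0,0,0],[0,0,-2,0,0,0,0],[0,0,0,0,0,0,0],[0,0,0,0,0,0,0]]]'
python3 - <<'E'
from h import *
from cell import viewer,telemetry
s=telemetry.state();print(s['eef_pos'],s['force'])
c=viewer.get_calibration('wrist');w=viewer.capture('wrist')
cv2.imwrite('pics/w1.png',w)
print(proj(c,[[.6548,.1014,.030],s['eef_pos']]))
t=viewer.capture('side');cv2.imwrite('pics/s1.png',cv2.resize(t[150:300,140:340],None,fx=4,fy=4,interpolation=2))
E
```

```text
clock: 2.77
eef_pos: [0.6534, 0.0998, 0.0745]
tool_rot: [-3.141, 0.003, 0.316]
force: [-0.3, 0.0, 0.2]
finger_gap: -0.0
gripper_force: 0.0
[0.65342929 0.09978169 0.07453007] [-0.27551775  0.0407192   0.18221509]
[[277.40885629 238.14893124]
 [279.09399056 279.51866309]]
```

View pics/w1.png

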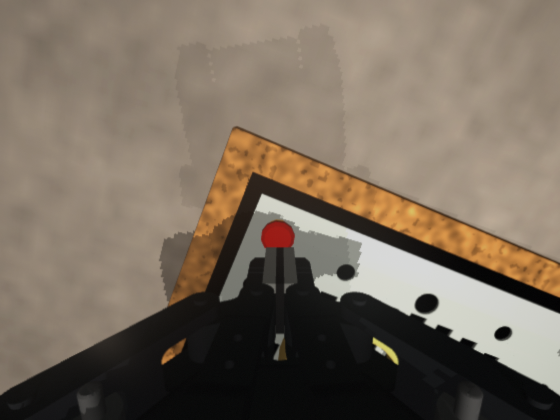

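View pics/s1.png

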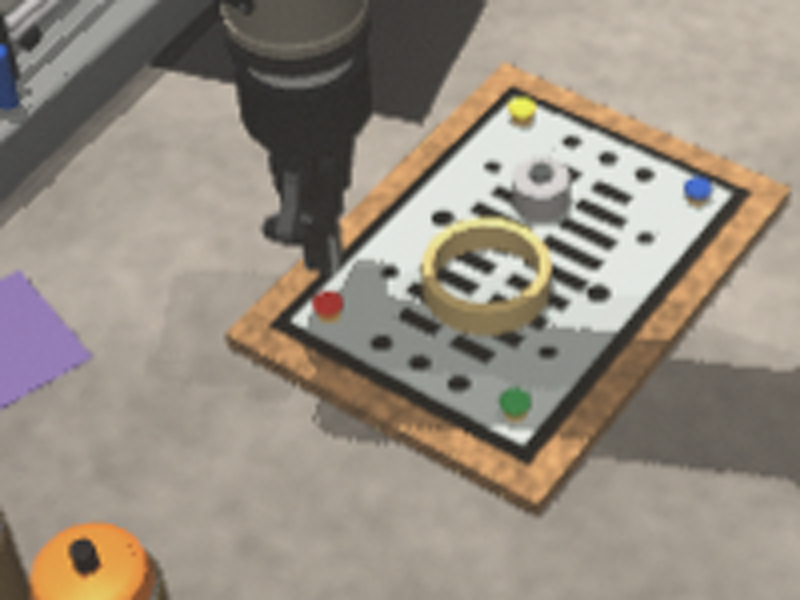

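The wrist view shows the red head at (278,236), against a prediction of (277,238), so the fingertips are right above it. I'll descend now.

```bash
python3 -m crank '[[[0.1,0.15,-0.8,0,0,0,0],[0,0,-0.8,0,0,0,0],[0,0,-0.7,0,0,0,0],[0,0,-0.2,0,0,0,0],[0,0,-0.2,0,0,0,0],[0,0,-0.1,0,0,0,0],[0,0,-0.1,0,0,0,0]]]';python3 -m crank '[[[0,0,-0.1,0,0,0,0],[0,0,-0.1,0,0,0,0],[0,0,0,0,0,0,0]]]'
```

```text
clock: 3.45
eef_pos: [0.6557, 0.1008, 0.0463]
tool_rot: [3.142, -0.0, 0.316]
force: [-0.5, 0.2, 0.0]
finger_gap: 0.0001
gripper_force: 0.0
clock: 3.7
eef_pos: [0.6558, 0.1009, 0.0447]
tool_rot: [3.141, -0.0, 0.316]
force: [-1.3, -1.0, 3.2]
finger_gap: 0.0006
gripper_force: 1.5
```

```bash
python3 -m crank '[[[0,0,-0.1,0,0,0,0],[0,0,-0.1,0,0,0,0],[0,0,-0.1,0,0,0,0],[0,0,-0.1,0,0,0,0],[0,0,0,0,0,0,0]]]';python3 -m crank '[[[0,0,-0.1,0,0,0,0],[0,0,-0.1,0,0,0,0],[0,0,0,0,0,0,0]]]'
```

```text
clock: 4.12
eef_pos: [0.6558, 0.1009, 0.0402]
tool_rot: [3.142, -0.0, 0.316]
force: [-0.1, -0.7, 3.1]
finger_gap: -0.0003
gripper_force: 1.8
clock: 4.37
eef_pos: [0.6558, 0.1009, 0.0382]
tool_rot: [3.142, -0.0, 0.316]
force: [0.0, -0.7, 3.7]
finger_gap: 0.0001
gripper_force: 1.7
```

```bash
python3 -m crank '[[[0,0,-0.05,0,0,0,0],[0,0,-0.05,0,0,0,0],[0,0,0,0,0,0,0]]]';python3 -m crank '[[[0,0,-0.05,0,0,0,0],[0,0,0,0,0,0,0],[0,0,0,0,0,0,0]]]'
```

```text
clock: 4.62
eef_pos: [0.6558, 0.1009, 0.0373]
tool_rot: [3.142, -0.0, 0.316]
force: [0.9, -0.7, 2.1]
finger_gap: -0.0001
gripper_force: 1.8
clock: 4.87
eef_pos: [0.6558, 0.1009, 0.0371]
tool_rot: [3.141, -0.0, 0.316]
force: [-0.4, -0.0, 5.6]
finger_gap: 0.0001
gripper_force: 2.7
```

```bash
python3 -m crank '[[[0,0,-0.05,0,0,0,0],[0,0,0,0,0,0,0],[0,0,0,0,0,0,0]]]';python3 -m crank '[[[0,0,-0.05,0,0,0,0],[0,0,0,0,0,0,0],[0,0,0,0,0,0,0]]]'
```

```text
clock: 5.12
eef_pos: [0.6558, 0.1009, 0.0369]
tool_rot: [3.141, -0.0, 0.316]
force: [-1.4, -1.0, 7.2]
finger_gap: -0.0002
gripper_force: 3.7
clock: 5.37
eef_pos: [0.6559, 0.1009, 0.0366]
tool_rot: [3.141, -0.0, 0.316]
force: [-0.9, -0.5, 9.7]
finger_gap: -0.0004
gripper_force: 4.8
```

Force climbs steeply at z = 0.0372, so red is home. I'll lift and go to blue.

```bash
python3 -m crank '[[[0,0,3,0,0,0,0],[0,0,3.5,0,0,0,0],[0,0,0,0,0,0,0]]]';python3 -m crank '[[[-1.6,-2.1,0,0,0,0,0],[-2.1,-2.7,0,0,0,0,0],[-2.1,-2.7,0,0,0,0,0],[-2.1,-2.7,0,0,0,0,0],[-2.1,-2.7,0,0,0,0,0],[-2.1,-2.7,0,0,0,0,0],[-2.1,-2.7,0,0,0,0,0],[-2.1,-2.7,0,0,0,0,0]]]'; python3 -m crank '[[[0,0,0,0,0,0,0],[0,0,0,0,0,0,0]]]'
```

```text
clock: 5.62
eef_pos: [0.6591, 0.1019, 0.1067]
tool_rot: [3.141, -0.009, 0.316]
force: [1.3, 0.3, 1.4]
finger_gap: 0.0
gripper_force: 0.0
clock: 6.28
eef_pos: [0.4911, -0.1102, 0.1004]
tool_rot: [-3.141, 0.001, 0.316]
force: [0.4, -1.4, -0.7]
finger_gap: -0.0002
gripper_force: 0.0
clock: 6.45
eef_pos: [0.491, -0.1112, 0.1004]
tool_rot: [3.141, 0.002, 0.312]
force: [-0.4, 1.8, 0.3]
finger_gap: 0.0001
gripper_force: 0.0
```

Run:
```python
from h import *
from cell import viewer,telemetry
s=telemetry.state();print(s['eef_pos'])
c=viewer.get_calibration('wrist');w=viewer.capture('wrist')
p=proj(c,[.4926,-.1098,.030])[0]
print(p,blob(w,'blue',p,30))
```

```text
[ 0.49101108 -0.11115202  0.10036729]
[278.11924947 223.22823819] (array([279.25690529, 219.92557993]), np.int32(611))
```

```bash
python3 -m crank '[[[0.15,0.15,-2,0,0,0,0],[0,0,-2,0,0,0,0],[0,0,-0.8,0,0,0,0],[0,0,-0.3,0,0,0,0],[0,0,-0.2,0,0,0,0],[0,0,0,0,0,0,0]]]';python3 -m crank '[[[0,0,-0.1,0,0,0,0],[0,0,-0.1,0,0,0,0],[0,0,-0.1,0,0,0,0],[0,0,-0.1,0,0,0,0],[0,0,0,0,0,0,0]]]'
```

```text
clock: 7.0
eef_pos: [0.4947, -0.107, 0.0479]
tool_rot: [-3.141, -0.0, 0.317]
force: [1.1, -0.6, 0.4]
finger_gap: 0.0002
gripper_force: 0.0
clock: 7.42
eef_pos: [0.4942, -0.1077, 0.0439]
tool_rot: [3.141, -0.0, 0.316]
force: [0.2, 0.0, 0.5]
finger_gap: -0.0001
gripper_force: 0.0
```

```bash
python3 -m crank '[[[-0.15,-0.2,0,0,0,0,0],[0,0,0,0,0,0,0],[0,0,-0.1,0,0,0,0],[0,0,-0.1,0,0,0,0],[0,0,-0.1,0,0,0,0],[0,0,0,0,0,0,0]]]';python3 -m crank '[[[0,0,-0.1,0,0,0,0],[0,0,-0.1,0,0,0,0],[0,0,-0.1,0,0,0,0],[0,0,0,0,0,0,0]]]'
```

```text
clock: 7.92
eef_pos: [0.4926, -0.1099, 0.0408]
tool_rot: [3.141, 0.0, 0.316]
force: [-0.7, -1.9, 3.7]
finger_gap: -0.0002
gripper_force: 1.8
clock: 8.25
eef_pos: [0.4926, -0.1099, 0.0376]
tool_rot: [3.141, 0.0, 0.316]
force: [-1.7, -2.6, 4.3]
finger_gap: 0.0001
gripper_force: 1.7
```

```bash
python3 -m crank '[[[0,0,-0.1,0,0,0,0],[0,0,0,0,0,0,0],[0,0,0,0,0,0,0]]]';python3 -m crank '[[[0,0,-0.1,0,0,0,0],[0,0,0,0,0,0,0],[0,0,0,0,0,0,0]]]'
```

```text
clock: 8.5
eef_pos: [0.4926, -0.1099, 0.0369]
tool_rot: [3.141, 0.0, 0.316]
force: [-1.4, -1.8, 6.1]
finger_gap: 0.0001
gripper_force: 3.1
clock: 8.75
eef_pos: [0.4927, -0.1098, 0.0363]
tool_rot: [3.141, 0.0, 0.316]
force: [-4.5, -1.5, 11.3]
finger_gap: -0.0001
gripper_force: 5.8
```

Blue is home at z = 0.0363 and 11 N. Next is yellow.

```bash
python3 -m crank '[[[0,0,3,0,0,0,0],[0,0,3.5,0,0,0,0],[0,0,0,0,0,0,0],[2.3,-0.2,0,0,0,0,0],[3,-0.25,0,0,0,0,0],[3,-0.25,0,0,0,0,0],[3,-0.25,0,0,0,0,0],[3,-0.25,0,0,0,0,0]]]'; python3 -m crank '[[[0,0,-1,0,0,0,0],[0,0,-2,0,0,0,0],[0,0,-1,0,0,0,0],[0,0,0,0,0,0,0],[0,0,0,0,0,0,0]]]'
```

```text
clock: 9.42
eef_pos: [0.6372, -0.121, 0.1004]
tool_rot: [-3.141, -0.001, 0.316]
force: [-0.3, 0.2, 0.5]
finger_gap: -0.0003
gripper_force: 0.0
clock: 9.83
eef_pos: [0.6346, -0.1212, 0.0599]
tool_rot: [-3.14, 0.002, 0.316]
force: [-0.1, 0.4, 0.2]
finger_gap: -0.0003
gripper_force: 0.0
```

```bash
python3 -m crank '[[[0.1,-0.05,-0.7,0,0,0,0],[0,0,-0.5,0,0,0,0],[0,0,-0.2,0,0,0,0],[0,0,-0.1,0,0,0,0],[0,0,-0.1,0,0,0,0],[0,0,0,0,0,0,0]]]';python3 -m crank '[[[0,0,-0.1,0,0,0,0],[0,0,-0.1,0,0,0,0],[0,0,-0.1,0,0,0,0],[0,0,-0.1,0,0,0,0],[0,0,0,0,0,0,0]]]'
```

```text
clock: 10.33
eef_pos: [0.6367, -0.1222, 0.045]
tool_rot: [3.141, -0.0, 0.316]
force: [0.3, -0.2, 0.7]
finger_gap: -0.0002
gripper_force: 0.5
clock: 10.75
eef_pos: [0.6367, -0.1222, 0.0408]
tool_rot: [3.141, -0.0, 0.316]
force: [-1.5, -0.2, 4.0]
finger_gap: -0.0
gripper_force: 1.9
```

```bash
python3 -m crank '[[[0,0,-0.1,0,0,0,0],[0,0,-0.1,0,0,0,0],[0,0,-0.1,0,0,0,0],[0,0,0,0,0,0,0]]]';python3 -m crank '[[[0,0,-0.1,0,0,0,0],[0,0,0,0,0,0,0],[0,0,0,0,0,0,0]]]';python3 -m crank '[[[0,0,-0.1,0,0,0,0],[0,0,0,0,0,0,0],[0,0,0,0,0,0,0]]]'
```

```text
clock: 11.08
eef_pos: [0.6367, -0.1222, 0.0376]
tool_rot: [3.142, -0.0, 0.316]
force: [-2.0, -0.1, 3.6]
finger_gap: -0.0001
gripper_force: 1.7
clock: 11.33
eef_pos: [0.6368, -0.1222, 0.037]
tool_rot: [3.141, -0.0, 0.316]
force: [-2.1, -0.4, 5.8]
finger_gap: 0.0
gripper_force: 2.9
clock: 11.58
eef_pos: [0.6368, -0.1222, 0.0366]
tool_rot: [3.141, -0.0, 0.316]
force: [-3.6, 0.1, 10.5]
finger_gap: -0.0002
gripper_force: 5.0
```

Yellow is home. Next is green.

```bash
python3 -m crank '[[[0,0,3,0,0,0,0],[0,0,3.5,0,0,0,0],[0,0,0,0,0,0,0]]]'; python3 -m crank '[[[-1.35,2.55,0,0,0,0,0],[-1.6,3,0,0,0,0,0],[-1.6,3,0,0,0,0,0],[-1.6,3,0,0,0,0,0],[-1.6,3,0,0,0,0,0],[-1.6,3,0,0,0,0,0],[-1.6,3,0,0,0,0,0],[-1.6,3,0,0,0,0,0]]]'; python3 -m crank '[[[0,0,-1,0,0,0,0],[0,0,-2,0,0,0,0],[0,0,-1,0,0,0,0],[0,0,0,0,0,0,0],[0,0,0,0,0,0,0]]]'
```

```text
clock: 11.83
eef_pos: [0.6407, -0.1223, 0.1067]
tool_rot: [3.138, -0.009, 0.316]
force: [1.4, -0.1, 1.7]
finger_gap: -0.0002
gripper_force: 0.0
clock: 12.5
eef_pos: [0.5103, 0.1147, 0.1006]
tool_rot: [-3.141, -0.001, 0.316]
force: [0.3, -0.9, 0.3]
finger_gap: -0.0002
gripper_force: 0.0
clock: 12.92
eef_pos: [0.5109, 0.1128, 0.0602]
tool_rot: [-3.142, 0.002, 0.315]
force: [-1.0, -0.2, 0.7]
finger_gap: -0.0002
gripper_force: 0.0
```

```bash
python3 -m crank '[[[0,0,-0.7,0,0,0,0],[0,0,-0.5,0,0,0,0],[0,0,-0.2,0,0,0,0],[0,0,-0.1,0,0,0,0],[0,0,-0.1,0,0,0,0],[0,0,0,0,0,0,0]]]';python3 -m crank '[[[0,0,-0.1,0,0,0,0],[0,0,-0.1,0,0,0,0],[0,0,-0.1,0,0,0,0],[0,0,-0.1,0,0,0,0],[0,0,0,0,0,0,0]]]'
```

```text
clock: 13.42
eef_pos: [0.5113, 0.1133, 0.0448]
tool_rot: [3.142, -0.0, 0.316]
force: [1.0, -1.2, -0.8]
finger_gap: 0.0001
gripper_force: 0.0
clock: 13.83
eef_pos: [0.5113, 0.1134, 0.0408]
tool_rot: [3.142, -0.0, 0.316]
force: [-0.6, -0.8, 3.4]
finger_gap: -0.0001
gripper_force: 1.8
```

```bash
python3 -m crank '[[[0,0,-0.1,0,0,0,0],[0,0,-0.1,0,0,0,0],[0,0,-0.1,0,0,0,0],[0,0,0,0,0,0,0]]]';python3 -m crank '[[[0,0,-0.1,0,0,0,0],[0,0,0,0,0,0,0],[0,0,0,0,0,0,0]]]';python3 -m crank '[[[0,0,-0.1,0,0,0,0],[0,0,0,0,0,0,0],[0,0,0,0,0,0,0]]]'
```

```text
clock: 14.17
eef_pos: [0.5113, 0.1134, 0.0377]
tool_rot: [3.142, -0.0, 0.316]
force: [-0.2, -0.6, 3.0]
finger_gap: 0.0001
gripper_force: 1.7
clock: 14.42
eef_pos: [0.5114, 0.1134, 0.037]
tool_rot: [3.141, -0.0, 0.316]
force: [0.0, -1.0, 6.3]
finger_gap: 0.0004
gripper_force: 3.0
clock: 14.67
eef_pos: [0.5113, 0.1134, 0.0364]
tool_rot: [3.141, -0.0, 0.316]
force: [-2.9, -1.7, 11.6]
finger_gap: -0.0002
gripper_force: 5.6
```

All four pins read home. I'll lift clear and check by eye.

```bash
python3 -m crank '[[[0,0,3,0,0,0,0],[0,0,4,0,0,0,0],[0,0,4,0,0,0,0],[0,0,4,0,0,0,0],[0,0,2,0,0,0,0],[0,0,0,0,0,0,0],[0,0,0,0,0,0,0],[0,0,0,0,0,0,0]]]'
python3 - <<'E'
from cell import viewer
import cv2
t=viewer.capture('side');cv2.imwrite('pics/s2.png',cv2.resize(t[150:300,140:340],None,fx=4,fy=4,interpolation=2))
E
```

```text
clock: 15.33
eef_pos: [0.5103, 0.1131, 0.2045]
tool_rot: [-3.142, 0.002, 0.316]
force: [-0.8, 0.4, -0.4]
finger_gap: 0.0001
gripper_force: 0.0
```

View pics/s2.png

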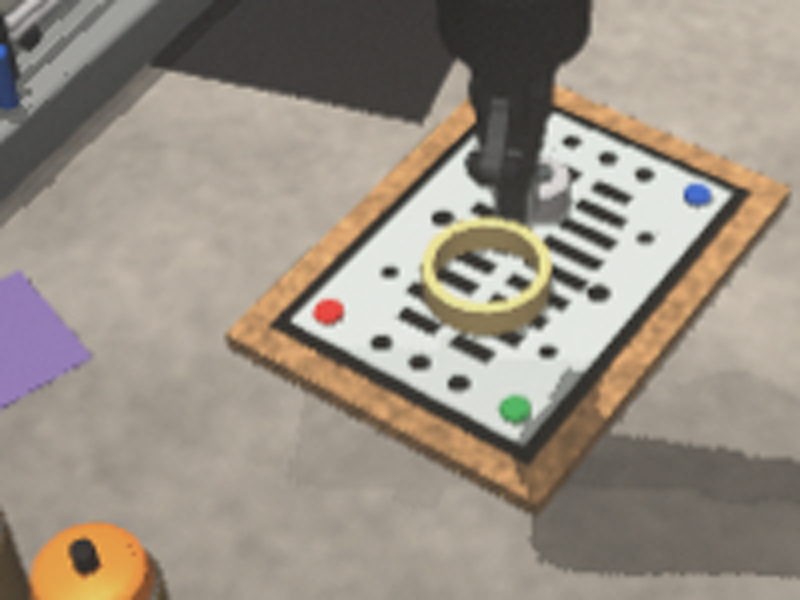

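The red (328,311), blue (697,195) and green (515,408) heads now lie flat with no brass showing beneath them. Yellow is hidden behind the gripper, but its force and height readings matched the others. The tape and weight have not moved.

```bash
python3 -c "
from cell import order
print(order.finish_job())"
```

```text
the job is handed in; nothing more can be done
None
```

I pressed all four pins home in the order red, blue, yellow, green, each with about 10–12 N at the end, and handed the job in at about 15 s of the 56 s; the tape roll and weight stayed put, yellow was confirmed by force and height only, and no verdict came back.

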